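Pack the transit box: unbolt, lay the lid back, load, shut and bolt

ROBOT

A 6-joint arm with a two-finger parallel gripper is mounted at the origin on a cart in front of the work surface, level with it; the furniture and walls round the work are solid. World frame = base frame: x ahead of the robot, y to its left, z up, the work surface at z = 0. Lengths are in m, angles in rad, forces in N, time in s.
With the tool pointing down it reaches from about 0.35 to 0.775 m from the base axis. Payload 7.3 kg.
Tool frame: the origin (TCP) lies on the centre line of the jaws, within the pads' length; the fingertips stand 17 mm ahead of it and the grasp point (between the pads) lies 2 mm behind it (robot.tcp_to_tips is the distance from the TCP to the fingertips, in m); z points along the fingers, y is the line along which they close (so a half turn about z gives the same grasp; the last joint's range is limited). The gripper opens to 92 mm and grips with 3 to 60 N. Pads are 19 mm wide; open, the fingers measure 130 mm over their backs; the gripper's body (75 mm by 190 mm) begins 47 mm behind the grasp point.
Start: joints at [-1.428, 0.342, 1.524, -0, 1.275, -0.146], TCP at [0.15, -0.503, 0.244] pointing down, gripper open.
Joint ranges: [-2.53, 2.53], [-0.77, 2.02], [0.04, 2.7], [-1, 4.14], [0.28, 2.66], [-3.11, 3.11]. Speed limits (rad/s): [2.57, 2.57, 3.14, 3.14, 3.14, 3.14].

INTERFACE

Orientations are given as [roll, pitch, yaw] about the fixed x, y, z axes, in that order (R = Rz(yaw) Ry(pitch) Rx(roll)).
In Python, from cell import robot gives the robot as it stands. The module is installed in compiled form; this text tells all that it offers.
- The arm moves only by the tool carry_out, never from a script. Its argument "commands" is a list of rows, each a list of 3 entries, a list of its own where there are three numbers: the shift along the tool's x, y, z in m, then the turn about the tool's z in rad, then the opening, from 0 (shut) to 1 (fully open). In form: [[[dx, dy, dz], yaw, claw], ...]. A call has 1 to 20 rows; each row shifts and turns the commanded pose from where the row before left it, along the tool's axes as they then stand; what a row does not reach is not made up. A row lasts 1/8 s, in which the tool goes at most 62.5 mm and 10.7 degrees, less where a joint would pass 70% of its speed; a pose out of reach is approached as far as the arm can. A call is refused whole if a number of a shift passes 0.0625 or a number of a turn 0.188, either way. A call with a gripper value outside its range is refused whole. The fingers move at their own pace and stop on an object; "newtons" is the grip in N (left out, the last holds). Time passes only in rows, so rows that do not move let the fingers close. It gives the time, the measured TCP pose, the force, the opening and the grip force at its end, in the units of the state.
- robot.observe(): the state, without advancing time (a new reading comes with each control period).
- robot.read_camera(name): name is "scene" or "side" or "wrist"; returns a dict with "pixels" (400x640x3 uint8, red, green, blue), "fx", "fy", "cx", "cy" (pixels), "view" (4x4, takes a point from world to camera coordinates); the wrist camera has in their place "T_tool_cam" (4x4, takes a point from camera to tool coordinates, whose origin is the TCP and whose axes are the flange's). Camera axes: x right, y up, looking along -z (the intrinsics and any distortion apply to the point x, -y, -z); pixel columns grow to the right and rows downward; lengths in m; the calibration is good to about 2 mm. A picture is of the moment at which its call begins: read the wrist's pose just before it. There is no depth.
- robot.hand_in(): hands the job in; it is judged then, once.
Trained networks look in a picture, given as the dict that the camera call returned (one of the last four; its "shot" number tells which), for a name from the list of things; names that differ only in an ending like _2 or _b are one class to them, and where a whole thing is asked for, a point or a joint stands for the part that bears it (a point fixed in the world has none). Each returns a list of dicts, best first, with "p" (0 to 1); they miss things now and then, are a little off and sometimes report something else, mostly with a low value. They report only what shows in the picture. A call takes as long as a camera call. They do not tell look-alikes from the thing itself.
- robot.find_in(picture, name): "at" ([column, row] in pixels, amid what is visible of it).
- robot.tip_of(picture, name): "at" ([column, row] in pixels: a listed point, or the origin of a listed thing).
The state is a dict: "time": time; "qpos": joint angles; "qvel": joint speeds; "joint_efforts": joint torques, N m; "tool_pos": TCP position; "tool_rot": TCP orientation; "contact_force": force on the tool from outside, world axes, zero at the start; "torque": the same for the moment, N m; "opening": finger opening in m; "grip_force": force on a finger pad.
Only numpy, scipy, OpenCV 4.12 (cv2) and the standard library are available. Lean on these libraries where they do the work, as an engineer would, in place of code of your own. Each camera call takes 0.05 s, during which the arm holds its last target. There are 200 camera calls.

TASK

Pack the loose printed parts of this order into the plywood transit box: draw its bolt fully back, swing the lid up past upright and lower it gently onto its rest arms, and put every one of the order's parts that is on the bench (two slide blocks, a lever, a ring cap and a sleeve; some may be missing today) into the box. Then swing the lid back over and lower it gently until it is fully shut, and slide the bolt fully home into its keeper. Never let the lid drop onto either stop, and leave the tools and other things on the bench alone.

Things in the scene. Friction and masses are not known exactly. Their poses are not given: they have to be found in the camera images.
- box: low plywood transit box, fixed: 286 (x) x 130 (y) x 45 mm high without lid; origin at the centre of its underside, z up. Inside 270 x 112 mm, floor at 6 mm, rim at 45 mm. Lid hinged on the +y wall, two rest arms behind that wall hold it when open, leaving the inside clear from above. A bolt block 46 mm wide, 53 mm high stands at x = 77 to 123, y = -165 to -65 mm
- lid (a joint): angle of the lid, rad: 0 = shut flat on the rim, 1.57 = upright, 2.6 = leaning back on its rest arms (its stop). The hinge line is parallel to the box's x axis. The lid weighs about 0.35 kg and its hinge has slight drag: either side of upright it falls to its stop when let go, arriving at nearly 3 rad/s
- lid_hinge (a point): middle of the lid's hinge axis: at x = 0, y = +70, z = 50 mm of the box's frame, turned as the box; fixed to the box
- lid_bar (a point): middle of the lid's round steel grip bar, 12 mm thick, parallel to the hinge, 180 mm from it; 88 mm is free between its two arms, and 39 mm between bar and lid edge for a finger, open above and below: straddle it from above, fingers part opened. At lid angle a: x = -20, y = 70 - 180 cos a, z = 50 + 180 sin a mm in the box's frame. It turns between the fingers, so the gripper can stay pointing down
- bolt (a joint): how far the barrel bolt is drawn back, m: 0 = fully home through the keeper on the lid, 0.040 = fully drawn. It slides along the box's y axis, to -y to draw it, to +y to lock, and stays where it is left (about 2.5 N to slide). While home it holds the lid down; drawn more than about 25 mm it frees the lid, and it must stay drawn until the lid is shut
- bolt_knob (a point): grip point on the bolt's upright round knob (16 mm in diameter, 34 mm tall, top 13 mm above this point): 94 mm above the bench, at x = 100, y = -100 - (mm drawn) in the box's frame. The bolt's guides reach 77 mm and the keeper on the shut lid 86 mm above the bench, so the knob is free all round from about 80 mm up
- slide_block: slide block: dark grey printed block 28 x 62 x 20 mm with a smaller tongue at one end (y from -31 to -19 mm, 18 mm wide, 7 to 17 mm high); the rest is a solid block 28 mm wide; origin at the centre of its underside, x across its 28 mm width, y along its length. May be absent
- lever_arm: lever: black printed lever, 22 x 60 x 16 mm, tapering towards its ends; origin at the centre of its underside, x across its 22 mm width, y along its length. May be absent
- slide_block_2: a second slide block, exactly like slide_block (28 mm wide, 62 mm long, 20 mm high; same origin and axes). May be absent
- ring_cap: ring cap: dark grey printed ring, 36 mm outside diameter, 18 mm high, lying flat; origin at the centre of its underside, z up. May be absent
- sleeve: sleeve: dark grey printed ring, 30 mm outside diameter, 16 mm high, lying flat; origin at the centre of its underside, z up. May be absent
- screwdriver: screwdriver with red handle, 195 mm long, lying on the bench; a bystander, to be left alone (origin at the middle of its underside)
- hex_keys: hex key set in a teal holder, 118 mm long; a bystander, to be left alone (origin at the middle of its underside)
- steel_puck: turned steel disc, 45 mm across and 12 mm high; a bystander, to be left alone (origin at the middle of its underside)
Things that resemble listed ones, but are neither listed nor needed, are in the scene too. What is shaped like the lever_arm but green or pink is not meant.

How it is judged:
On the way, in this order (a step that is already met when the one before it is completed fails the run):
1. the bolt is drawn fully back (more than 34 mm) (value of joint bolt above 0.034 m), for 0.1 s.
2. the lid lies back on its rest arms (past 2.5 rad, still) (value of joint lid above 2.5 rad and velocity of joint lid below 0.2 rad/s), for 0.3 s.
3. every part of the order that is present is inside the box (x of slide_block in the frame of box between -0.135 and 0.135 m and y of slide_block in the frame of box between -0.056 and 0.056 m and z of slide_block in the frame of box between 0 and 0.035 m and x of lever_arm in the frame of box between -0.135 and 0.135 m and y of lever_arm in the frame of box between -0.056 and 0.056 m and z of lever_arm in the frame of box between 0 and 0.035 m and x of slide_block_2 in the frame of box between -0.135 and 0.135 m and y of slide_block_2 in the frame of box between -0.056 and 0.056 m and z of slide_block_2 in the frame of box between 0 and 0.035 m and x of ring_cap in the frame of box between -0.135 and 0.135 m and y of ring_cap in the frame of box between -0.056 and 0.056 m and z of ring_cap in the frame of box between 0 and 0.035 m and x of sleeve in the frame of box between -0.135 and 0.135 m and y of sleeve in the frame of box between -0.056 and 0.056 m and z of sleeve in the frame of box between 0 and 0.035 m), for 0.2 s.
4. the lid is shut (within 0.03 rad) over the parts (all of step 3 and value of joint lid below 0.03 rad), for 0.2 s.
5. the bolt is fully home (within 5 mm) (value of joint bolt below 0.005 m and value of joint lid below 0.03 rad), for 0.2 s.
At the end, for the whole second after the job is handed in: The lid is shut within 0.03 rad, the bolt is home within 5 mm, and every present part of the order lies at rest inside the box (all of step 3 and all of step 5 and linear speed of each of slide_block, lever_arm, slide_block_2, ring_cap, sleeve below 0.03 m/s); the robot touches nothing.
It fails at once if the lid drops onto its rest arms (faster than 1.8 rad/s in the last 0.1 rad) (value of joint lid above 2.5 rad and velocity of joint lid above 1.8 rad/s).
It fails at once if the lid drops shut (faster than 1.8 rad/s in the last 0.1 rad) (value of joint lid below 0.1 rad and velocity of joint lid below -1.8 rad/s).
It fails at once if a bystander (screwdriver, hex keys, steel disc) is moved more than 4 cm (distance of any of screwdriver, hex_keys, steel_puck from where it was at the start of the episode above 0.04 m).
Of slide_block, lever_arm, slide_block_2, ring_cap, sleeve only 2 to 4 are there at a start; the rules pass over those that are not, and their reading is None.
At some moment in a run one of slide_block, lever_arm, slide_block_2, ring_cap, sleeve may be knocked a few centimetres aside while the robot is not near it.
It also fails if it takes over 210 s, if anything falls off the work surface, if the arm or the gripper's body presses on something with over 40 N, if the wrist force passes 120 N, or if a joint passes its speed limit or range.

## Working session

There is one attempt and no reset: what is moved stays moved. The work goes in short steps, Python scripts to look and compute and a tool call to move; the robot and the scene stay as the last step left them, time stands still between calls to the robot, and variables do not carry over. Pictures are saved under pics/ and viewed, at most 14 in all, crops included, and the job is handed in when it is done.

Besides the shell and the picture viewer there is one more tool, called after "Request:" by a JSON object that holds its "method" and its "body", one argument or row to a line. carry_out: Moves the arm, as the interface text tells. Its arguments: {"type":"object","properties":{"commands":{"type":"array"},"newtons":{"type":"number"}},"required":["commands"]}

```bash
mkdir -p pics
cat > h.py <<'E'
import numpy as np, cv2
from cell import robot
from scipy.spatial.transform import Rotation as Rn
def snap(name,fn=None):
    o=robot.observe(); p=robot.read_camera(name)
    if fn: cv2.imwrite('pics/'+fn+'.png',cv2.cvtColor(p['pixels'],cv2.COLOR_RGB2BGR))
    if 'view' in p: C=np.linalg.inv(np.array(p['view']))
    else:
        T=np.eye(4); T[:3,:3]=Rn.from_euler('xyz',o['tool_rot']).as_matrix(); T[:3,3]=o['tool_pos']; C=T@np.array(p['T_tool_cam'])
    p['C']=C
    return p
def pt(p,uv,z):
    d=np.array([(uv[0]-p['cx'])/p['fx'],-(uv[1]-p['cy'])/p['fy'],-1.])
    w=p['C'][:3,:3]@d; c=p['C'][:3,3]
    return c+w*(z-c[2])/w[2]
def px(p,X):
    q=np.linalg.inv(p['C'])@np.r_[X,1]
    return np.array([p['cx']+p['fx']*q[0]/-q[2],p['cy']-p['fy']*q[1]/-q[2]])
E
python3 - <<'E'
from h import *
o=robot.observe(); print({k:np.round(v,3) for k,v in o.items()})
for n in('scene','side','wrist'):
    p=snap(n,n+'0'); print(n,{k:np.round(v,3).tolist() for k,v in p.items() if k not in('pixels','C')}, 'cam at',p['C'][:3,3].round(3))
    if n!='wrist':
        for t,z in (('box',0),('lid_hinge',.05),('lid_bar',.05),('bolt_knob',.094),('slide_block',0),('lever_arm',0),('ring_cap',0),('sleeve',0),('steel_puck',0),('hex_keys',0),('screwdriver',0)):
            print(t,[(round(d['p'],2),np.round(d['at']).tolist(),pt(p,d['at'],z)[:2].round(3).tolist()) for d in robot.tip_of(p,t)][:4])
E
```

```text
{'time': np.float64(0.0), 'qpos': array([-1.428,  0.343,  1.525,  0.   ,  1.275, -0.146]), 'qvel': array([ 0.002, -0.001,  0.002,  0.001,  0.   , -0.001]), 'joint_efforts': array([  0.   , -43.124, -24.422,   0.072,   0.056,  -0.   ]), 'tool_pos': array([ 0.149, -0.503,  0.243]), 'tool_rot': array([-3.14 , -0.   ,  0.289]), 'contact_force': array([ 0.18 , -0.193, -0.44 ]), 'torque': array([ 0.004, -0.012, -0.007]), 'grip_force': np.float64(0.0), 'opening': np.float64(0.092)}
scene {'fx': 435.156, 'fy': 435.156, 'cx': 318.843, 'cy': 199.871, 'view': [[-0.666, -0.746, 0.008, 0.385], [0.542, -0.476, 0.692, -0.375], [-0.513, 0.465, 0.722, -0.963], [0.0, 0.0, 0.0, 1.0]], 'shot': 1} cam at [-0.034  0.557  0.951]
box [(0.96, [307.0, 244.0], [0.538, 0.079]), (0.49, [287.0, 250.0], [0.559, 0.135])]
lid_hinge [(0.58, [286.0, 248.0], [0.533, 0.154])]
lid_bar [(0.93, [338.0, 214.0], [0.531, -0.029])]
bolt_knob [(0.52, [306.0, 182.0], [0.651, -0.016])]
slide_block []
lever_arm [(0.69, [408.0, 230.0], [0.388, -0.169]), (0.66, [373.0, 176.0], [0.607, -0.256]), (0.46, [397.0, 206.0], [0.469, -0.218]
[... 789 characters left out ...]
 -0.211]), (0.57, [359.0, 266.0], [0.585, -0.242]), (0.56, [312.0, 251.0], [0.501, -0.116]), (0.45, [284.0, 271.0], [0.393, -0.189])]
ring_cap [(0.47, [396.0, 250.0], [0.719, -0.211]), (0.35, [345.0, 198.0], [0.765, 0.212])]
sleeve [(0.7, [302.0, 292.0], [0.404, -0.294])]
steel_puck [(0.42, [268.0, 252.0], [0.385, -0.067]), (0.38, [293.0, 202.0], [0.575, 0.256])]
hex_keys [(0.54, [246.0, 201.0], [0.419, 0.338])]
screwdriver [(0.65, [396.0, 247.0], [0.73, -0.193])]
wrist {'fx': 328.412, 'fy': 328.412, 'cx': 318.068, 'cy': 200.9, 'T_tool_cam': [[0.001, 0.97, 0.245, 0.066], [1.0, -0.001, -0.001, -0.0], [-0.0, 0.245, -0.97, -0.142], [0.0, 0.0, 0.0, 1.0]], 'shot': 3} cam at [ 0.213 -0.484  0.385]
```

```bash
cd pics; python3 -c "
import cv2
a=cv2.imread('scene0.png')[110:350,220:500];b=cv2.imread('side0.png')[150:330,200:440]
cv2.imwrite('a.png',cv2.resize(a,(700,600),interpolation=3));cv2.imwrite('b.png',cv2.resize(b,(800,600),interpolation=3))"
```

```text
(no output)
```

View pics/a.png

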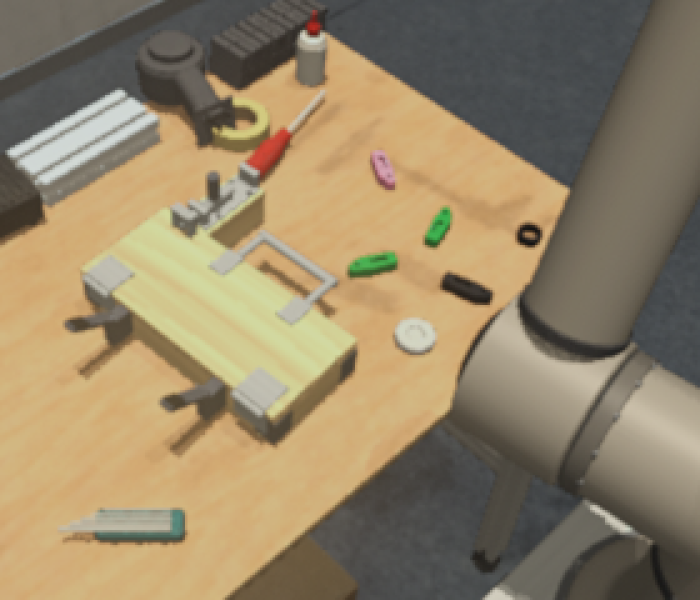

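View pics/b.png

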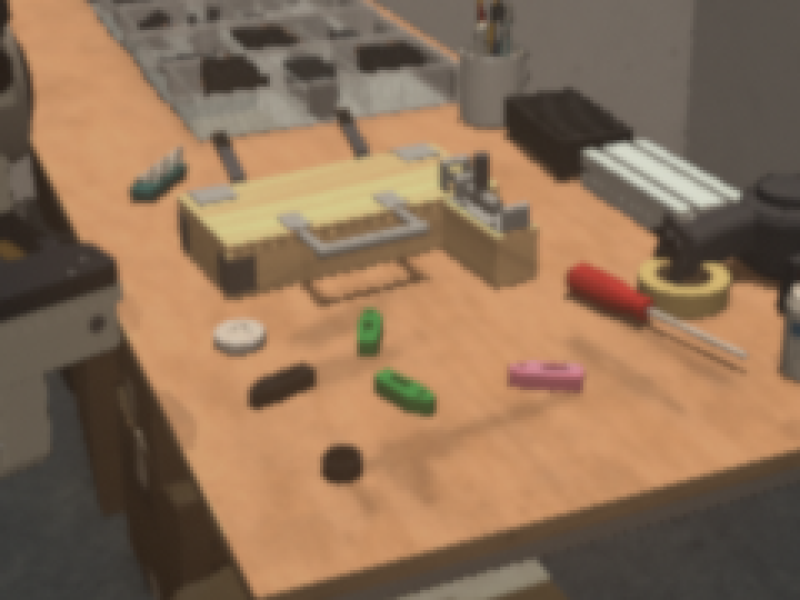

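The scene and side views show the shut box at about (0.54, 0.075). The black lever is at about (0.39, -0.18) and one black ring at (0.40, -0.30). The green and pink levers are decoys. I see no slide blocks.

```bash
cat >> h.py <<'E'
BP={'box':[0,0,0],'lid_hinge':[0,.07,.05],'lid_bar':[-.02,-.11,.05],'bolt_knob':[.1,-.1,.094]}
def w(b,X): c,s=np.cos(b[2]),np.sin(b[2]); return np.array([b[0]+c*X[0]-s*X[1],b[1]+s*X[0]+c*X[1],X[2]])
def rel(target,yaw=None):
    """tool-axis shift from the measured pose to a world target"""
    o=robot.observe(); y=o['tool_rot'][2]; d=np.array(target)-o['tool_pos']
    print('at',o['tool_pos'].round(4),'yaw',round(y,4),'-> tool shift',np.round([np.cos(y)*d[0]+np.sin(y)*d[1],np.sin(y)*d[0]-np.cos(y)*d[1],-d[2]],4), 'turn',None if yaw is None else round(y-yaw,3))
E
python3 - <<'E'
from h import *
from scipy.optimize import least_squares
obs=[]
for n in('scene','side'):
    p=snap(n)
    for t in BP:
        r=robot.tip_of(p,t)
        if r: obs.append((p,t,np.array(r[0]['at'])))
f=lambda b:np.concatenate([px(p,w(b,BP[t]))-a for p,t,a in obs])
s=least_squares(f,[.54,.075,.1],loss='soft_l1'); print(s.x.round(4),f(s.x).reshape(-1,2).round(1).tolist())
b=s.x
for t in BP: print(t,w(b,BP[t]).round(4))
rel(w(b,[.08,-.1,.2]),b[2])
E
```

```text
[0.5441 0.0796 0.0986] [[-2.1, 0.8], [0.5, -2.9], [0.8, -0.8], [-0.7, -2.5], [0.1, 0.5], [-1.3, -1.6], [-0.6, -1.1], [-0.4, 1.3]]
box [0.5441 0.0796 0.    ]
lid_hinge [0.5373 0.1492 0.05  ]
lid_bar [ 0.5351 -0.0318  0.05  ]
bolt_knob [ 0.6535 -0.0101  0.094 ]
at [ 0.1495 -0.5033  0.2437] yaw 0.2888 -> tool shift [ 0.6039 -0.333   0.0437] turn 0.19
```

Request:
{"method": "carry_out", "body": {
  "commands": [
    [[0,0,0],0.095,1],
    [[0,0,0],0.095,1],
    [[0.038,-0.0315,0],0,1],
    [[0.038,-0.0315,0],0,1],
    [[0.038,-0.0315,0],0,1],
    [[0.038,-0.0315,0],0,1],
    [[0.038,-0.0315,0],0,1],
    [[0,0,0],0,1]
  ]
}}

```text
time: 2.75
tool_pos: [0.3247, -0.3257, 0.2439]
tool_rot: [-3.142, -0.001, 0.103]
contact_force: [-0.6, 0.2, -1.2]
opening: 0.0917
grip_force: 0.0
```

Run:
```python
from h import *
p=snap('wrist','w1')
for t in('slide_block','lever_arm','ring_cap','sleeve','steel_puck'):
    print(t,[(round(d['p'],2),np.round(d['at']).tolist(),pt(p,d['at'],0)[:2].round(3).tolist()) for d in robot.tip_of(p,t)][:5])
rel(w([.5441,.0796,.0986],[.07,-.1,.18]),.0986)
```

```text
slide_block [(0.55, [105.0, 94.0], [0.391, -0.078])]
lever_arm [(0.89, [187.0, 94.0], [0.401, -0.17]), (0.82, [237.0, 18.0], [0.484, -0.222])]
ring_cap []
sleeve [(0.58, [294.0, 100.0], [0.407, -0.29])]
steel_puck []
at [ 0.3224 -0.3287  0.2436] yaw 0.097 -> tool shift [ 0.3304 -0.285   0.0636] turn -0.002
```

View pics/w1.png

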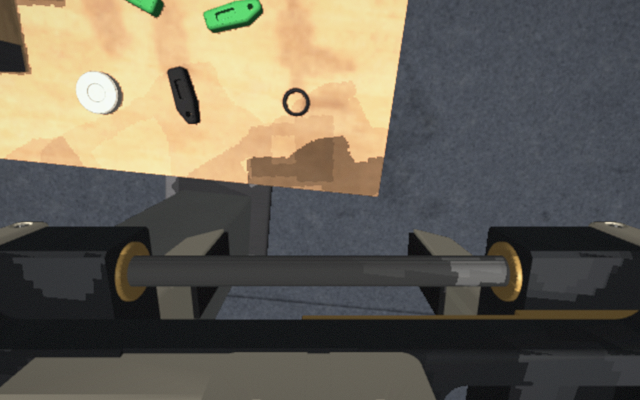

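The wrist view shows the black lever at (185,95), the sleeve-sized ring at (296,101), the white puck at (98,93), and the green decoys. Next I go to the bolt.

Request:
{"method": "carry_out", "body": {
  "commands": [
    [[0.033,-0.0285,0.002],0,1],
    [[0.033,-0.0285,0.002],0,1],
    [[0.033,-0.0285,0.002],0,1],
    [[0.033,-0.0285,0.002],0,1],
    [[0.033,-0.0285,0.002],0,1],
    [[0.033,-0.0285,0.002],0,1],
    [[0.033,-0.0285,0.002],0,0.6],
    [[0.033,-0.0285,0.002],0,0.6],
    [[0.033,-0.0285,0.002],0,0.6],
    [[0,-0.0285,0.002],0,0.6],
    [[0,0,0],0,0.6],
    [[0,0,0],0,0.6]
  ]
}}

```text
time: 4.55
tool_pos: [0.5905, -0.0162, 0.2237]
tool_rot: [3.141, 0.0, 0.098]
contact_force: [0.6, 0.1, -0.6]
opening: 0.055
grip_force: 0.0
```

Run:
```python
from h import *
p=snap('wrist','w2')
for t in BP:
    print(t,[(round(d['p'],2),np.round(d['at']).tolist(),pt(p,d['at'],BP[t][2])[:2].round(3).tolist()) for d in robot.tip_of(p,t)][:2])
rel([.6535,-.0101,.100],.0986)
s=snap('scene','s2')
cv2.imwrite('pics/s2c.png',cv2.cvtColor(s['pixels'],cv2.COLOR_RGB2BGR)[100:340,240:560])
```

```text
box [(0.76, [233.0, 214.0], [0.539, 0.078])]
lid_hinge [(0.6, [144.0, 222.0], [0.538, 0.154])]
lid_bar [(0.88, [325.0, 244.0], [0.533, -0.029])]
bolt_knob [(0.8, [316.0, 122.0], [0.653, -0.008])]
at [ 0.5905 -0.0159  0.2239] yaw 0.0974 -> tool shift [0.0633 0.0003 0.1239] turn -0.001
```

View pics/w2.png

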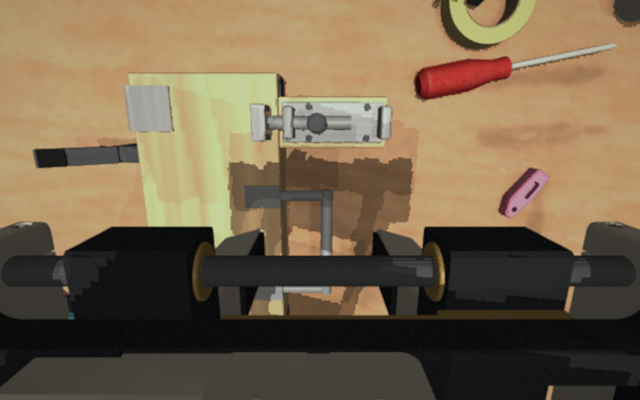

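View pics/s2c.png

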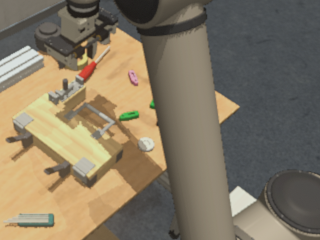

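The knob shows at (316,122), which agrees with the box fit. The keeper is 40 mm to its left, so I use a narrower opening for the descent.

Request:
{"method": "carry_out", "body": {
  "commands": [
    [[0.032,0,0],0,0.4],
    [[0.031,0,0.01],0,0.4],
    [[0,0,0.03],0,0.4],
    [[0,0,0.03],0,0.4],
    [[0,0,0.03],0,0.4],
    [[0,0,0.02],0,0.4],
    [[0,0,0],0,0.4],
    [[0,0,0],0,0.1],
    [[0,0,0],0,0.1],
    [[0,0,0],0,0.1],
    [[0,0,0],0,0.1]
  ],
  "newtons": 25
}}

```text
time: 6.22
tool_pos: [0.6538, -0.0088, 0.1048]
tool_rot: [3.141, -0.002, 0.099]
contact_force: [-0.3, 1.2, 5.3]
opening: 0.0151
grip_force: 25.0
```

Gripped. Now I draw it 42 mm along tool +y (box -y).

Request:
{"method": "carry_out", "body": {
  "commands": [
    [[0,0.008,0],0,0.1],
    [[0,0.008,0],0,0.1],
    [[0,0.008,0],0,0.1],
    [[0,0.008,0],0,0.1],
    [[0,0.006,0],0,0.1],
    [[0,0.003,0],0,0.1],
    [[0,0.001,0],0,0.1],
    [[0,0,0],0,0.1],
    [[0,0,0],0,0.1]
  ]
}}

```text
time: 7.35
tool_pos: [0.6576, -0.0482, 0.1048]
tool_rot: [-3.139, -0.001, 0.099]
contact_force: [-2.1, 8.4, 6.8]
opening: 0.0153
grip_force: 25.0
```

Request:
{"method": "carry_out", "body": {
  "commands": [
    [[0,0,0],0,0.4],
    [[0,0,0],0,0.4],
    [[0,0,-0.03],0,0.4],
    [[0,0,-0.04],0,0.4],
    [[-0.03,-0.0075,0],0,0.36],
    [[-0.03,-0.0075,0],0,0.36],
    [[-0.03,-0.0075,0],0,0.36],
    [[-0.031,-0.0075,0],0,0.36],
    [[0,0,0],0,0.36],
    [[0,0,0],0,0.36]
  ]
}}

```text
time: 8.6
tool_pos: [0.5347, -0.033, 0.1739]
tool_rot: [3.141, -0.001, 0.098]
contact_force: [-0.3, -0.5, -1.7]
opening: 0.0331
grip_force: 0.0
```

Run:
```python
from h import *
rel([.534,-.030,.047],.0986)
for n in('side','scene'):
    p=snap(n,n+'3')
    print([(round(d['p'],2),pt(p,d['at'],.05)[:2].round(3).tolist()) for d in robot.tip_of(p,'lid_bar')][:2],[(round(d['p'],2),pt(p,d['at'],.094)[:2].round(3).tolist()) for d in robot.tip_of(p,'bolt_knob')][:2], px(p,[.534,-.03,.05]))
    if n=='side': cv2.imwrite('pics/side3c.png',cv2.resize(cv2.cvtColor(p['pixels'],cv2.COLOR_RGB2BGR)[120:300,220:460],(800,600)))
```

```text
at [ 0.5347 -0.033   0.1739] yaw 0.0984 -> tool shift [-0.0004 -0.003   0.1269] turn -0.0
[(0.98, [0.531, -0.039])] [(0.64, [0.668, -0.029])] [311.30023099 221.55412193]
[(0.73, [0.524, -0.032])] [(0.41, [0.649, -0.05])] [337.77643167 212.97079889]
```

View pics/side3c.png

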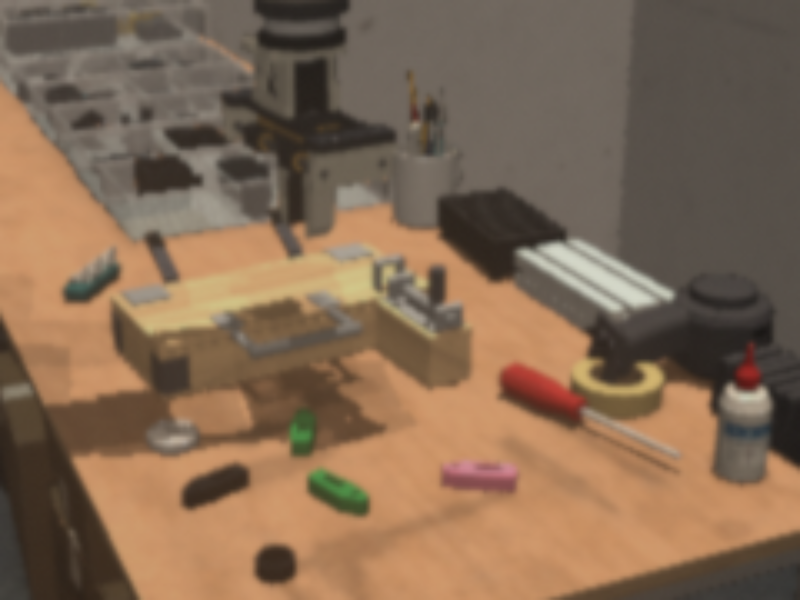

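The bolt knob is now drawn back. The bench holds only the lever and the ring from the order. Lowering onto the bar.

Request:
{"method": "carry_out", "body": {
  "commands": [
    [[0,-0.002,0.03],0,0.36],
    [[0,0,0.03],0,0.36],
    [[0,0,0.03],0,0.36],
    [[0,0,0.02],0,0.36],
    [[0,0,0.015],0,0.36],
    [[0,0,0],0,0.36]
  ],
  "newtons": 15
}}

```text
time: 9.65
tool_pos: [0.5333, -0.0305, 0.0478]
tool_rot: [-3.141, 0.002, 0.099]
contact_force: [-0.9, -0.2, 0.1]
opening: 0.033
grip_force: 0.0
```

Request:
{"method": "carry_out", "body": {
  "commands": [
    [[0,0,0],0,0.05],
    [[0,0,0],0,0.05],
    [[0,0,0],0,0.05],
    [[0,0,0],0,0.05]
  ]
}}

```text
time: 10.15
tool_pos: [0.5342, -0.0299, 0.0494]
tool_rot: [-3.141, -0.001, 0.099]
contact_force: [-0.7, 5.0, 4.2]
opening: 0.0111
grip_force: 15.0
```

Run:
```python
import numpy as np
a=np.linspace(0,2.6,41); y=-.18*np.cos(a); z=.18*np.sin(a)
print([[round(-v,4),round(-u,4)] for v,u in zip(np.diff(y),np.diff(z))])
from h import *
o=robot.observe(); print(o['contact_force'],o['tool_pos'])
```

```text
[[np.float64(-0.0004), np.float64(-0.0117)], [np.float64(-0.0011), np.float64(-0.0116)], [np.float64(-0.0019), np.float64(-0.0115)], [np.float64(-0.0026), np.float64(-0.0114)], [np.float64(-0.0034), np.float64(-0.0112)], [np.float64(-0.0041), np.float64(-0.011)], [np.float64(-0.0048), np.float64(-0.0107)], [np.float64(-0.0055), np.float64(-0.0103)], [np.float64(-0.0061), np.float64(-0.01)], [np.float64(-0.0068), np.float64(-0.0095)], [np.float64(-0.0074), np.float64(-0.0091)], [np.float64(-0.008), np.float64(-0.0086)], [np.float64(-0.0085), np.float64(-0.008)], [np.float64(-0.009), np.float64(-0.0075)], [np.float64(-0.0095), np.float64(-0.0069)], [np.float64(-0.0099), np.float64(-0.0062)], [np.float64(-0.0103), np.float64(-0.0056)], [np.float64(-0.0106), np.float64(-0.0049)], [np.float64(-0.0109), np.float64(-0.0042)], [np.float64(-0.0112), np.float64(-0.0035)], [np.float64(-0.0114), np.float64(-0.0028)], [np.float64(-0.0115), np.float64(-0.002)], [np.float64(-0.0116), np.float64(-0.0013)], [np.float64(-0.0117), np.float64(-0.0005)], [np.float64(-0.0117), np.float64(0.0003)], [np.float64(-0.0117), np.float64(0.001)], [np.float64(-0.0116), np.float64(0.0018)], [np.float64(-0.0114), np.float64(0.0025)], [np.float64(-0.0112), np.float64(0.0033)], [np.float64(-0.011), np.float64(0.004)], [np.float64(-0.0107), np.float64(0.0047)], [np.float64(-0.0104), np.float64(0.0054)], [np.float64(-0.01), np.float64(0.006)], [np.float64(-0.0096), np.float64(0.0067)], [np.float64(-0.0092), np.float64(0.0073)], [np.float64(-0.0087), np.float64(0.0079)], [np.float64(-0.0081), np.float64(0.0084)], [np.float64(-0.0076), np.float64(0.0089)], [np.float64(-0.007), np.float64(0.0094)], [np.float64(-0.0064), np.float64(0.0098)]]
[-0.67017885  5.00960755  4.16222579] [ 0.53417511 -0.02988856  0.04939253]
```

Request:
{"method": "carry_out", "body": {
  "commands": [
    [[0,-0.0004,-0.0117],0,0.05],
    [[0,-0.0011,-0.0116],0,0.05],
    [[0,-0.0019,-0.0115],0,0.05],
    [[0,-0.0026,-0.0114],0,0.05],
    [[0,-0.0034,-0.0112],0,0.05],
    [[0,-0.0041,-0.011],0,0.05],
    [[0,-0.0048,-0.0107],0,0.05],
    [[0,-0.0055,-0.0103],0,0.05],
    [[0,-0.0061,-0.01],0,0.05],
    [[0,-0.0068,-0.0095],0,0.05]
  ]
}}

```text
time: 11.4
tool_pos: [0.5305, 0.006, 0.1584]
tool_rot: [3.141, -0.001, 0.099]
contact_force: [5.0, 0.5, -3.8]
opening: 0.0114
grip_force: 15.0
```

Request:
{"method": "carry_out", "body": {
  "commands": [
    [[0,-0.0074,-0.0091],0,0.05],
    [[0,-0.008,-0.0086],0,0.05],
    [[0,-0.0085,-0.008],0,0.05],
    [[0,-0.009,-0.0075],0,0.05],
    [[0,-0.0095,-0.0069],0,0.05],
    [[0,-0.0099,-0.0062],0,0.05],
    [[0,-0.0103,-0.0056],0,0.05],
    [[0,-0.0106,-0.0049],0,0.05],
    [[0,-0.0109,-0.0042],0,0.05],
    [[0,-0.0112,-0.0035],0,0.05],
    [[0,-0.0114,-0.0028],0,0.05],
    [[0,-0.0115,-0.002],0,0.05],
    [[0,-0.0116,-0.0013],0,0.05],
    [[0,-0.0117,-0.0005],0,0.05]
  ]
}}

```text
time: 13.15
tool_pos: [0.5165, 0.1477, 0.2288]
tool_rot: [-3.141, -0.001, 0.099]
contact_force: [7.0, -0.1, 1.6]
opening: 0.0114
grip_force: 15.0
```

Request:
{"method": "carry_out", "body": {
  "commands": [
    [[0,-0.0117,0.0003],0,0.05],
    [[0,-0.0117,0.001],0,0.05],
    [[0,-0.0116,0.0018],0,0.05],
    [[0,-0.0114,0.0025],0,0.05],
    [[0,-0.0112,0.0033],0,0.05],
    [[0,-0.011,0.004],0,0.05],
    [[0,-0.0107,0.0047],0,0.05],
    [[0,-0.0104,0.0054],0,0.05],
    [[0,-0.01,0.006],0,0.05],
    [[0,-0.0096,0.0067],0,0.05]
  ]
}}

```text
time: 14.4
tool_pos: [0.5051, 0.2561, 0.1923]
tool_rot: [3.141, 0.001, 0.099]
contact_force: [3.4, 0.1, -0.8]
opening: 0.0112
grip_force: 15.0
```

Request:
{"method": "carry_out", "body": {
  "commands": [
    [[0,-0.0092,0.0073],0,0.05],
    [[0,-0.0087,0.0079],0,0.05],
    [[0,-0.0081,0.0084],0,0.05],
    [[0,-0.0076,0.0089],0,0.05],
    [[0,-0.007,0.0094],0,0.05],
    [[0,-0.0064,0.0098],0,0.05],
    [[0,-0.001,0.0015],0,0.05],
    [[0,0,0],0,0.05],
    [[0,0,0],0,0.05]
  ]
}}

```text
time: 15.52
tool_pos: [0.5006, 0.3028, 0.1399]
tool_rot: [3.141, 0.0, 0.099]
contact_force: [-0.5, -4.0, 3.9]
opening: 0.0115
grip_force: 15.0
```

The lid is on its stop (up-force, z matches 2.6 rad). I release and retreat up, then toward the lever.

Request:
{"method": "carry_out", "body": {
  "commands": [
    [[0,0,0],0,0.2],
    [[0,0,0],0,0.3],
    [[0,0,0],0,0.33],
    [[0,0,-0.03],0,0.33],
    [[0,0,-0.04],0,0.33],
    [[0,0,-0.04],0,0.33],
    [[0,0,0],0,0.33]
  ]
}}

```text
time: 16.4
tool_pos: [0.502, 0.3041, 0.2533]
tool_rot: [-3.139, -0.007, 0.099]
contact_force: [0.2, 0.3, -0.4]
opening: 0.0299
grip_force: 0.0
```

Run:
```python
from h import *
rel([.36,-.2,.22],.0986)
p=snap('scene','s4'); cv2.imwrite('pics/s4c.png',cv2.resize(cv2.cvtColor(p['pixels'],cv2.COLOR_RGB2BGR)[110:350,220:500],(700,600)))
```

```text
at [0.502  0.3041 0.2533] yaw 0.099 -> tool shift [-0.1912  0.4876  0.0333] turn 0.0
```

View pics/s4c.png

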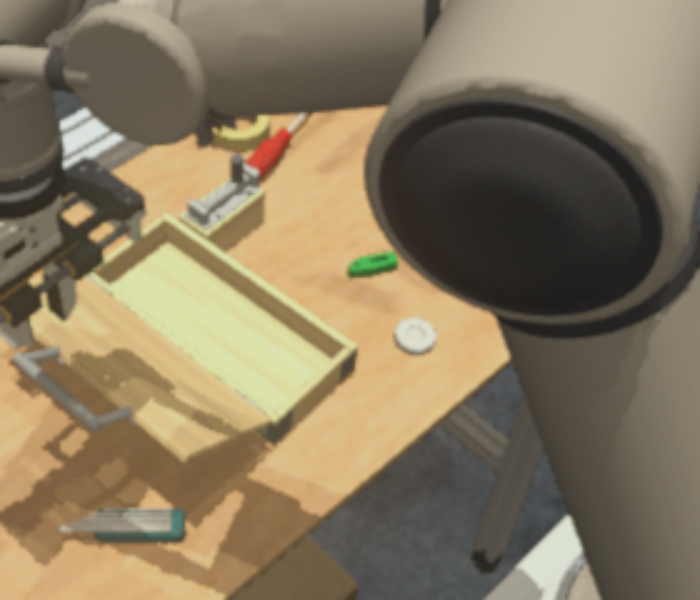

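The lid is open on its rest arms and the box is clear. Next I look at the parts from near.

Request:
{"method": "carry_out", "body": {
  "commands": [
    [[-0.0172,0.0405,0.003],0,0.6],
    [[-0.0172,0.0405,0.003],0,0.6],
    [[-0.0172,0.0405,0.003],0,0.6],
    [[-0.0172,0.0405,0.003],0,0.6],
    [[-0.0172,0.0405,0.003],0,0.6],
    [[-0.0172,0.0405,0.003],0,0.6],
    [[-0.0172,0.0405,0.003],0,0.6],
    [[-0.0172,0.0405,0.003],0,0.6],
    [[-0.0172,0.0405,0.003],0,0.6],
    [[-0.0172,0.0405,0.003],0,0.6],
    [[-0.0172,0.0405,0.003],0,0.6],
    [[-0.0172,0.0405,0.003],0,0.6],
    [[0,0,0],0,0.6],
    [[0,0,0],0,0.6]
  ]
}}

```text
time: 18.2
tool_pos: [0.3428, -0.2, 0.213]
tool_rot: [-3.14, 0.001, 0.098]
contact_force: [-0.2, 0.1, 0.4]
opening: 0.0551
grip_force: 0.0
```

```bash
cat >> h.py <<'E'
def dark(p,zs,amin=60):
    """dark parts on the bench: centroid at mid height, long-axis direction, size"""
    im=p['pixels'].astype(int); m=((im.max(2)<75)).astype(np.uint8); m[225:]=0
    n,l,st,c=cv2.connectedComponentsWithStats(m)
    for i in range(1,n):
        if st[i,4]<amin or st[i,4]>6000: continue
        v,u=np.nonzero(l==i); P=np.array([pt(p,q,zs)[:2] for q in zip(u,v)])
        r=cv2.minAreaRect((P*1e4).astype(np.float32)); 
        e=np.linalg.eigh(np.cov(P.T)); a=e[1][:,1]
        if np.hypot(*P.mean(0))<.8 : print(c[i].round(),'mean',P.mean(0).round(4),'rect',np.round(np.array(r[0])/1e4,4),'size mm',np.round(np.array(r[1])/10,1),'axis yaw',round(np.arctan2(a[1],a[0])%np.pi,3))
E
python3 - <<'E'
from h import *
p=snap('wrist','w5'); print(robot.observe()['tool_pos'])
dark(p,.012)
for t in('lever_arm','sleeve','ring_cap'):
    print(t,[(round(d['p'],2),np.round(d['at']).tolist(),pt(p,d['at'],0)[:2].round(3).tolist()) for d in robot.tip_of(p,t)][:4])
E
```

```text
[ 0.34310191 -0.19968621  0.21322165]
[263.  33.] mean [ 0.481  -0.1333] rect [ 0.4813 -0.1266] size mm [13.8 39. ] axis yaw 1.469
[347.  53.] mean [ 0.4714 -0.2151] rect [ 0.4716 -0.2158] size mm [ 2.9 41. ] axis yaw 1.86
[114.  85.] mean [0.4192 0.0114] rect [0.4199 0.019 ] size mm [31.1 39.2] axis yaw 3.019
[295. 124.] mean [ 0.4  -0.17] rect [ 0.3982 -0.1706] size mm [59.3 20.5] axis yaw 0.322
[414. 131.] mean [ 0.405  -0.2918] rect [ 0.4049 -0.2916] size mm [28.  30.9] axis yaw 1.57
[379. 221.] mean [ 0.3057 -0.2699] rect [ 0.3067 -0.2705] size mm [ 8.  31.7] axis yaw 1.647
lever_arm [(0.96, [248.0, 19.0], [0.495, -0.115]), (0.82, [296.0, 128.0], [0.396, -0.171]), (0.6, [358.0, 40.0], [0.486, -0.225])]
sleeve [(0.88, [411.0, 131.0], [0.405, -0.292])]
ring_cap []
```

View pics/w5.png

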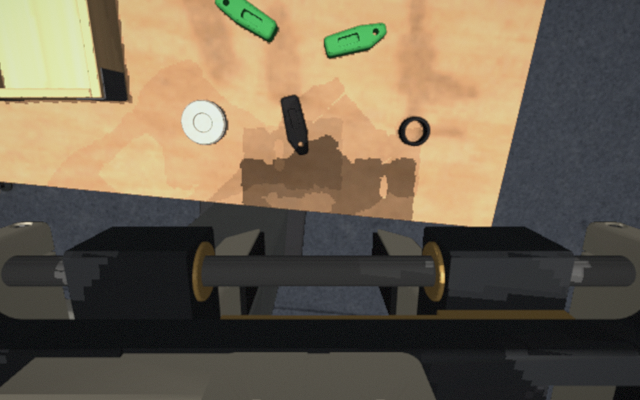

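The lever is at (295,124), about (0.399, -0.170), with its axis at 0.32 rad. The sleeve is at (414,131), about (0.405, -0.292).

Request:
{"method": "carry_out", "body": {
  "commands": [
    [[0,0,0],-0.11,0.55],
    [[0,0,0],-0.11,0.55],
    [[0.031,-0.005,0.04],0,0.55],
    [[0.031,-0.005,0.04],0,0.55],
    [[0,0,0.04],0,0.55],
    [[0,0,0.03],0,0.55],
    [[0,0,0.025],0,0.55],
    [[0,0,0.017],0,0.55],
    [[0,0,0],0,0.55],
    [[0,0,0],0,0.05],
    [[0,0,0],0,0.05],
    [[0,0,0],0,0.05],
    [[0,0,0],0,0.05]
  ],
  "newtons": 20
}}

```text
time: 20.02
tool_pos: [0.3992, -0.1719, 0.0223]
tool_rot: [3.141, -0.001, 0.319]
contact_force: [-1.1, 1.3, 4.6]
opening: 0.0207
grip_force: 20.0
```

Request:
{"method": "carry_out", "body": {
  "commands": [
    [[0,0,-0.03],0,0.05],
    [[0,0,-0.04],0,0.05],
    [[0,0,-0.04],0,0.05],
    [[0,0,0],0.11,0.05],
    [[0,0,0],0.11,0.05],
    [[0.0182,-0.0375,0],0,0.05],
    [[0.0182,-0.0375,0],0,0.05],
    [[0.0182,-0.0375,0],0,0.05],
    [[0.0182,-0.0375,0],0,0.05],
    [[0.0182,-0.0375,0],0,0.05],
    [[0.0182,-0.0375,0],0,0.05],
    [[0,0,0],0,0.05],
    [[0,0,0],0,0.05]
  ]
}}

```text
time: 21.65
tool_pos: [0.485, 0.0625, 0.1316]
tool_rot: [3.141, 0.001, 0.099]
contact_force: [-0.1, 0.1, 0.2]
opening: 0.021
grip_force: 20.0
```

Run:
```python
from h import *
print(robot.observe()['opening']); rel([.4856,.0628,.031],.0986)
```

```text
0.020992951734849715
at [0.485  0.0625 0.1316] yaw 0.0993 -> tool shift [ 0.0006 -0.0002  0.1006] turn 0.001
```

Request:
{"method": "carry_out", "body": {
  "commands": [
    [[0,0,0.03],0,0.05],
    [[0,0,0.03],0,0.05],
    [[0,0,0.025],0,0.05],
    [[0,0,0.015],0,0.05],
    [[0,0,0],0,0.05],
    [[0,0,0],0,0.4],
    [[0,0,0],0,0.4],
    [[0,0,-0.04],0,0.4],
    [[0,0,-0.06],0,0.4],
    [[0,0,-0.06],0,0.4],
    [[-0.024,0.0425,0],0,0.6],
    [[-0.024,0.0425,0],0,0.6],
    [[-0.024,0.0425,0],0,0.6],
    [[-0.024,0.0425,0],0,0.6],
    [[-0.024,0.0425,0],0,0.6],
    [[-0.024,0.0425,0],0,0.6],
    [[-0.026,0.042,0],0,0.6],
    [[0,0,0],0,0.6],
    [[0,0,0],0,0.6]
  ]
}}

```text
time: 24.02
tool_pos: [0.3457, -0.249, 0.1921]
tool_rot: [3.141, -0.001, 0.098]
contact_force: [-0.1, -0.2, -0.3]
opening: 0.0554
grip_force: 0.0
```

Run:
```python
from h import *
p=snap('wrist','w6'); dark(p,.010)
for t in('lever_arm','sleeve','ring_cap'):
    print(t,[(round(d['p'],2),np.round(d['at']).tolist(),pt(p,d['at'],0)[:2].round(3).tolist()) for d in robot.tip_of(p,t)][:4])
rel([.405,-.292,.02],.0986)
s=snap('scene'); i=cv2.cvtColor(s['pixels'],cv2.COLOR_RGB2BGR)[170:290,240:380]
cv2.imwrite('pics/c6.png',np.hstack([cv2.cvtColor(p['pixels'],cv2.COLOR_RGB2BGR)[:220,200:560],cv2.resize(i,(257,220))]))
```

```text
[215.  26.] mean [ 0.4819 -0.1428] rect [ 0.4819 -0.1426] size mm [ 6.6 17.1] axis yaw 2.686
[305.  44.] mean [ 0.4753 -0.2237] rect [ 0.476  -0.2247] size mm [ 7.6 56.8] axis yaw 1.968
[43. 81.] mean [0.4192 0.0154] rect [0.4197 0.0246] size mm [31.6 50.7] axis yaw 1.973
[526.  79.] mean [ 0.4655 -0.431 ] rect [ 0.4649 -0.4305] size mm [ 9.8 17.3] axis yaw 0.055
[517.  98.] mean [ 0.4478 -0.4274] rect [ 0.4478 -0.4247] size mm [22.9 23.3] axis yaw 3.077
[505.  94.] mean [ 0.4509 -0.4151] rect [ 0.4509 -0.4151] size mm [ 8.8 11.2] axis yaw 2.879
[521. 118.] mean [ 0.4309 -0.4351] rect [ 0.4317 -0.4338] size mm [13.9 16.1] axis yaw 2.449
[370. 130.] mean [ 0.4051 -0.2929] rect [ 0.4049 -0.2924] size mm [28.5 29. ] axis yaw 1.402
[530. 136.] mean [ 0.4146 -0.4488] rect [ 0.4139 -0.4496] size mm [20.6 11.5] axis yaw 0.445
[542. 160.] mean [ 0.3934 -0.4661] rect [ 0.394  -0.4674] size mm [12.7 24.7] axis yaw 2.973
[505. 154.] mean [ 0.3952 -0.4288] rect [ 0.3955 -0.4287] size mm [10.  22.7] axis yaw 1.948
[517. 176.] mean [ 0.3755 -0.4449] rect [ 0.3769 -0.4444] size mm [18.9 18.2] axis 
[... 939 characters left out ...]
 216.] mean [ 0.3429 -0.5431] rect [ 0.3437 -0.5412] size mm [17.3 35.7] axis yaw 2.011
[630. 217.] mean [ 0.3448 -0.5714] rect [ 0.3455 -0.5691] size mm [21.8 23.4] axis yaw 1.372
[218. 218.] mean [ 0.302  -0.1496] rect [ 0.2998 -0.1523] size mm [ 18.8 144.5] axis yaw 1.617
[465. 217.] mean [ 0.3276 -0.403 ] rect [ 0.329  -0.4041] size mm [18.4 16.3] axis yaw 0.906
[145. 220.] mean [ 0.2916 -0.0747] rect [ 0.2921 -0.0743] size mm [ 8.6 16.7] axis yaw 1.89
lever_arm [(0.76, [300.0, 32.0], [0.486, -0.218]), (0.69, [190.0, 12.0], [0.493, -0.117])]
sleeve [(0.84, [368.0, 127.0], [0.407, -0.293])]
ring_cap []
at [ 0.3461 -0.2484  0.1919] yaw 0.1008 -> tool shift [0.0542 0.0493 0.1719] turn 0.002
```

View pics/c6.png

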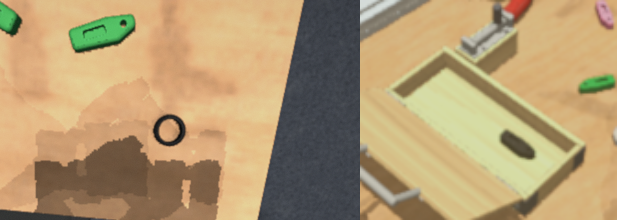

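The lever lies in the box, and the sleeve is unchanged at (370,130), about (0.405, -0.292). Grasping it.

Request:
{"method": "carry_out", "body": {
  "commands": [
    [[0.027,0.025,0.03],0,0.6],
    [[0.027,0.0245,0.04],0,0.6],
    [[0,0,0.04],0,0.6],
    [[0,0,0.03],0,0.6],
    [[0,0,0.02],0,0.6],
    [[0,0,0.011],0,0.6],
    [[0,0,0],0,0.6],
    [[0,0,0],0,0.05],
    [[0,0,0],0,0.05],
    [[0,0,0],0,0.05],
    [[0,0,0],0,0.05],
    [[0,0,-0.03],0,0.05],
    [[0,0,-0.04],0,0.05],
    [[0,0,-0.04],0,0.05],
    [[0,0,0],0,0.05]
  ],
  "newtons": 15
}}

```text
time: 26.15
tool_pos: [0.4055, -0.2946, 0.1337]
tool_rot: [3.136, -0.004, 0.099]
contact_force: [0.5, 0.3, -0.0]
opening: 0.029
grip_force: 15.0
```

Request:
{"method": "carry_out", "body": {
  "commands": [
    [[0.0228,-0.0386,0],0,0.05],
    [[0.0228,-0.0386,0],0,0.05],
    [[0.0228,-0.0386,0],0,0.05],
    [[0.0228,-0.0386,0],0,0.05],
    [[0.0228,-0.0386,0],0,0.05],
    [[0.0228,-0.0386,0],0,0.05],
    [[0.0228,-0.0386,0],0,0.05],
    [[0.0228,-0.0386,0],0,0.05],
    [[0.0228,-0.0386,0],0,0.05],
    [[0,0,0],0,0.05],
    [[0,0,0.03],0,0.05],
    [[0,0,0.03],0,0.05],
    [[0,0,0.025],0,0.05],
    [[0,0,0.015],0,0.05],
    [[0,0,0],0,0.05]
  ]
}}

```text
time: 28.02
tool_pos: [0.5732, 0.072, 0.0296]
tool_rot: [-3.141, 0.003, 0.098]
contact_force: [-0.2, -0.8, 0.4]
opening: 0.0289
grip_force: 15.0
```

Request:
{"method": "carry_out", "body": {
  "commands": [
    [[0,0,0],0,0.42],
    [[0,0,0],0,0.42],
    [[0,0,-0.04],0,0.42],
    [[0,0,-0.06],0,0.42],
    [[0,0,-0.06],0,0.42],
    [[0,0,-0.05],0,0.33],
    [[-0.007,-0.034,0],0,0.33],
    [[-0.007,-0.034,0],0,0.33],
    [[-0.007,-0.034,0],0,0.33],
    [[-0.007,-0.034,0],0,0.33],
    [[-0.007,-0.034,0],0,0.33],
    [[-0.007,-0.034,0],0,0.33],
    [[-0.0075,-0.033,0],0,0.33],
    [[0,0,0],0,0.33],
    [[0,0,0],0,0.33]
  ]
}}

```text
time: 29.9
tool_pos: [0.5016, 0.3032, 0.2412]
tool_rot: [3.141, -0.001, 0.099]
contact_force: [-0.1, -0.1, -0.7]
opening: 0.0305
grip_force: 0.0
```

Run:
```python
from h import *
rel([.5006,.3033,.14],.0986)
a=snap('scene','s7'); b=snap('side','d7')
for p in(a,b): print([(round(d['p'],2),np.round(d['at']).tolist(),pt(p,d['at'],.142).round(3).tolist()) for d in robot.tip_of(p,'lid_bar')][:2], px(p,[.5006,.3033,.142]))
f=lambda p:cv2.cvtColor(p['pixels'],cv2.COLOR_RGB2BGR)
cv2.imwrite('pics/c7.png',np.hstack([cv2.resize(f(a)[150:320,210:430],(400,309)),cv2.resize(f(b)[130:310,170:400],(394,309))]))
```

```text
at [0.5016 0.3032 0.2412] yaw 0.0992 -> tool shift [-0.001  -0.0002  0.1012] turn 0.001
[(0.77, [242.0, 269.0], [0.495, 0.307, 0.142]), (0.25, [314.0, 176.0], [0.616, -0.013, 0.142])] [241.73026885 266.66216849]
[(0.65, [269.0, 165.0], [0.504, 0.299, 0.142])] [267.84290263 164.40542806]
```

View pics/c7.png

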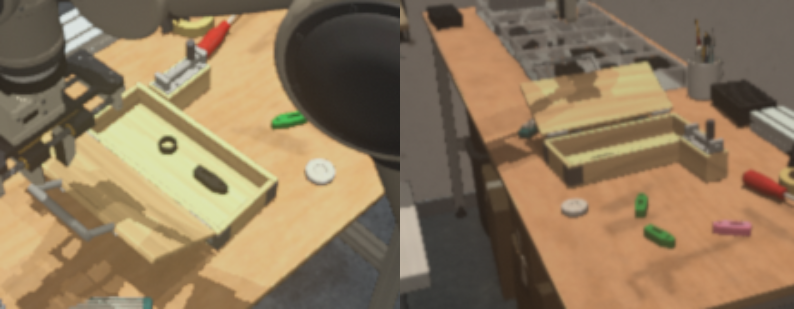

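The sleeve and lever are both in the box. No other order part is on the bench, and the lid bar is where expected. Gripping the bar.

Request:
{"method": "carry_out", "body": {
  "commands": [
    [[-0.001,0,0.03],0,0.33],
    [[0,0,0.03],0,0.33],
    [[0,0,0.025],0,0.33],
    [[0,0,0.0155],0,0.33],
    [[0,0,0],0,0.33],
    [[0,0,0],0,0.05],
    [[0,0,0],0,0.05],
    [[0,0,0],0,0.05],
    [[0,0,0],0,0.05]
  ],
  "newtons": 15
}}

```text
time: 31.22
tool_pos: [0.5011, 0.3029, 0.1412]
tool_rot: [3.141, -0.002, 0.099]
contact_force: [-0.7, -5.2, 5.9]
opening: 0.0109
grip_force: 15.0
```

Request:
{"method": "carry_out", "body": {
  "commands": [
    [[0,0.0064,-0.0098],0,0.05],
    [[0,0.007,-0.0094],0,0.05],
    [[0,0.0076,-0.0089],0,0.05],
    [[0,0.0081,-0.0084],0,0.05],
    [[0,0.0087,-0.0079],0,0.05],
    [[0,0.0092,-0.0073],0,0.05],
    [[0,0.0096,-0.0067],0,0.05],
    [[0,0.01,-0.006],0,0.05],
    [[0,0.0104,-0.0054],0,0.05],
    [[0,0.0107,-0.0047],0,0.05],
    [[0,0.011,-0.004],0,0.05],
    [[0,0.0112,-0.0033],0,0.05],
    [[0,0.0114,-0.0025],0,0.05],
    [[0,0.0116,-0.0018],0,0.05],
    [[0,0.0117,-0.001],0,0.05],
    [[0,0.0117,-0.0003],0,0.05]
  ]
}}

```text
time: 33.22
tool_pos: [0.5159, 0.1469, 0.2274]
tool_rot: [3.141, 0.001, 0.099]
contact_force: [2.5, 1.9, 2.4]
opening: 0.0116
grip_force: 15.0
```

Request:
{"method": "carry_out", "body": {
  "commands": [
    [[0,0.0117,0.0005],0,0.05],
    [[0,0.0116,0.0013],0,0.05],
    [[0,0.0115,0.002],0,0.05],
    [[0,0.0114,0.0028],0,0.05],
    [[0,0.0112,0.0035],0,0.05],
    [[0,0.0109,0.0042],0,0.05],
    [[0,0.0106,0.0049],0,0.05],
    [[0,0.0103,0.0056],0,0.05],
    [[0,0.0099,0.0062],0,0.05],
    [[0,0.0095,0.0069],0,0.05],
    [[0,0.009,0.0075],0,0.05],
    [[0,0.0085,0.008],0,0.05],
    [[0,0.008,0.0086],0,0.05],
    [[0,0.0074,0.0091],0,0.05]
  ]
}}

```text
time: 34.98
tool_pos: [0.5298, 0.0066, 0.1559]
tool_rot: [3.142, 0.0, 0.099]
contact_force: [-4.9, -0.0, -0.3]
opening: 0.0116
grip_force: 15.0
```

Request:
{"method": "carry_out", "body": {
  "commands": [
    [[0,0.0068,0.0095],0,0.05],
    [[0,0.0061,0.01],0,0.05],
    [[0,0.0055,0.0103],0,0.05],
    [[0,0.0048,0.0107],0,0.05],
    [[0,0.0041,0.011],0,0.05],
    [[0,0.0034,0.0112],0,0.05],
    [[0,0.0026,0.0114],0,0.05],
    [[0,0.0019,0.0115],0,0.05],
    [[0,0.0011,0.0116],0,0.05],
    [[0,0.0004,0.0117],0,0.05],
    [[0,0,0.001],0,0.05],
    [[0,0,0],0,0.05],
    [[0,0,0],0,0.05]
  ]
}}

```text
time: 36.6
tool_pos: [0.5337, -0.0298, 0.0468]
tool_rot: [3.141, -0.0, 0.099]
contact_force: [-3.1, -5.7, -0.7]
opening: 0.0108
grip_force: 15.0
```

Request:
{"method": "carry_out", "body": {
  "commands": [
    [[0,0,0.002],0,0.05],
    [[0,0,0.002],0,0.05],
    [[0,0,0],0,0.05]
  ]
}}

```text
time: 36.98
tool_pos: [0.5339, -0.0298, 0.0445]
tool_rot: [3.14, -0.001, 0.099]
contact_force: [-8.5, -3.6, 14.3]
opening: 0.0114
grip_force: 15.0
```

Up-force of 14 N: the lid is shut. I release and return to the knob.

Request:
{"method": "carry_out", "body": {
  "commands": [
    [[0,0,0],0,0.33],
    [[0,0,0],0,0.36],
    [[0,0,0],0,0.36],
    [[0,0,-0.03],0,0.36],
    [[0,0,-0.05],0,0.36],
    [[0,0,-0.05],0,0.36],
    [[0.03,0.0075,0],0,0.4],
    [[0.03,0.0075,0],0,0.4],
    [[0.03,0.0075,0],0,0.4],
    [[0.031,0.008,0],0,0.4],
    [[0,0,0],0,0.4],
    [[0,0,0],0,0.4]
  ]
}}

```text
time: 38.48
tool_pos: [0.6562, -0.0475, 0.1721]
tool_rot: [-3.141, 0.001, 0.099]
contact_force: [0.1, 0.6, 0.8]
opening: 0.0369
grip_force: 0.0
```

Run:
```python
from h import *
rel([.6576,-.0485,.104],.0986)
a=snap('side','d8')
print([(round(d['p'],2),np.round(d['at']).tolist()) for d in robot.tip_of(a,'lid_bar')][:2],px(a,[.534,-.03,.05]),[(round(d['p'],2),np.round(d['at']).tolist()) for d in robot.tip_of(a,'bolt_knob')][:2],px(a,[.6576,-.0485,.094]))
```

```text
at [ 0.6562 -0.0475  0.1721] yaw 0.099 -> tool shift [0.0013 0.0011 0.0681] turn 0.0
[(0.87, [314.0, 223.0])] [311.30023099 221.55412193] [(0.51, [352.0, 202.0])] [350.97666814 203.66277688]
```

Request:
{"method": "carry_out", "body": {
  "commands": [
    [[0.001,0.001,0.03],0,0.4],
    [[0,0,0.025],0,0.4],
    [[0,0,0.013],0,0.4],
    [[0,0,0],0,0.4],
    [[0,0,0],0,0.1],
    [[0,0,0],0,0.1],
    [[0,0,0],0,0.1],
    [[0,0,0],0,0.1],
    [[0,-0.008,0],0,0.1],
    [[0,-0.008,0],0,0.1],
    [[0,-0.008,0],0,0.1],
    [[0,-0.008,0],0,0.1],
    [[0,-0.006,0],0,0.1],
    [[0,-0.002,0],0,0.1],
    [[0,-0.001,0],0,0.1],
    [[0,0,0],0,0.1],
    [[0,0,0],0,0.1]
  ],
  "newtons": 25
}}

```text
time: 40.75
tool_pos: [0.6546, -0.0087, 0.1057]
tool_rot: [3.14, -0.002, 0.099]
contact_force: [0.3, -0.7, 5.2]
opening: 0.0149
grip_force: 25.0
```

Request:
{"method": "carry_out", "body": {
  "commands": [
    [[0,-0.002,0],0,0.1],
    [[0,-0.001,0],0,0.1],
    [[0,0,0],0,0.1],
    [[0,0,0],0,0.4],
    [[0,0,0],0,0.4],
    [[0,0,-0.03],0,0.4],
    [[0,0,-0.05],0,0.4],
    [[0,0,-0.05],0,0.4],
    [[0,0.03,0],0,0.4],
    [[0,0,0],0,0.4],
    [[0,0,0],0,0.4]
  ]
}}

```text
time: 42.12
tool_pos: [0.6562, -0.0342, 0.2337]
tool_rot: [-3.141, 0.002, 0.099]
contact_force: [0.0, -0.5, 0.3]
opening: 0.0366
grip_force: 0.0
```

Run:
```python
from h import *
a=snap('side','d9'); b=snap('scene','s9')
f=lambda p:cv2.cvtColor(p['pixels'],cv2.COLOR_RGB2BGR)
cv2.imwrite('pics/c9.png',np.hstack([cv2.resize(f(a)[130:310,200:430],(394,309)),cv2.resize(f(b)[130:300,210:430],(400,309))]))
for p in(a,b):print([(round(d['p'],2),np.round(d['at']).tolist(),pt(p,d['at'],.094)[:2].round(3)) for d in robot.tip_of(p,'bolt_knob')][:1])
```

```text
[(0.7, [300.0, 221.0], array([ 0.474, -0.103]))]
[(0.56, [308.0, 186.0], array([ 0.637, -0.01 ]))]
```

View pics/c9.png

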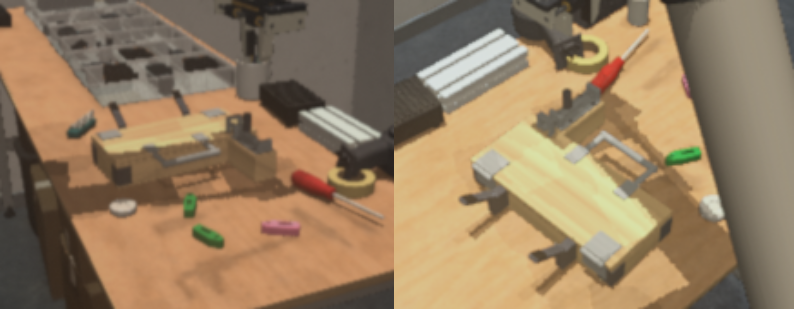

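The lid is shut, the knob is back beside the keeper, and the gripper is clear of everything.

```bash
python3 -c "
from cell import robot
print(robot.hand_in())"
```

```text
the job is handed in; nothing more can be done
None
```

I packed the lever and the sleeve, the only order parts I saw on the bench, into the box; I then lowered the lid shut, slid the bolt home and handed the job in at about 42 s (no verdict was returned).

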